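Index the vegetable cutter and clamp its turntable

ROBOT

A 7-joint arm with a two-finger parallel gripper is mounted at the origin on a cart in front of the work surface, level with it; the furniture and walls round the work are solid. World frame = base frame: x ahead of the robot, y to its left, z up, the work surface at z = 0. Lengths are in m, angles in rad, forces in N, time in s.
With the tool pointing down it reaches from about 0.425 to 0.875 m from the base axis. Payload 4.7 kg.
Tool frame: the origin (TCP) lies at the very end of the fingers, on their centre line; the grasp point (between the pads) lies 19 mm behind it; z points along the fingers, y is the line along which they close (so a half turn about z gives the same grasp; the last joint's range is limited). The gripper opens to 85 mm and grips with 20 to 120 N. Pads are 22 mm wide; open, the fingers measure 114 mm over their backs; the gripper's body (76 mm by 85 mm) begins 54 mm behind the grasp point. The pads swing forward as they close: fully open they stand 13 mm farther back than shut.
Start: joints at [-1.298, 0.321, -0.07, 1.45, 0.023, 1.371, -0.057], TCP at [0.166, 0.628, 0.231] pointing down, gripper open.
Joint ranges: [-2.86, 2.86], [-0.3, 2.09], [-1.38, 1.24], [0.06, 2.45], [-1.56, 4.7], [0.09, 2.05], [-2.69, 2.69]. Speed limits (rad/s): [2.57, 2.57, 3.14, 3.14, 3.14, 3.14, 3.14].

INTERFACE

Orientations are given as a rotation vector (axis times angle).
In Python, from rig import arm gives the robot as it stands.
- The arm moves only by the tool arm_command, never from a script. Its argument "moves" is a list of rows, each a list of 3 entries, a list of its own where there are three numbers: the opening, from -1 (shut) to 1 (fully open), then the shift along the world's x, y, z in mm, then the turn about the world's z in degrees. A call has 1 to 20 rows; each row is the pose to reach, as a shift and turn from the pose commanded when the call began; what a row does not reach only later rows make up. A row lasts 1/8 s, in which the tool goes at most 62.5 mm and 10.7 degrees, less where a joint would pass 70% of its speed; a pose out of reach is approached as far as the arm can. A call with a gripper value outside its range is refused whole. The fingers move at their own pace and stop on an object; "newtons" is the grip in N (left out, the last holds). Time passes only in rows, so rows that repeat a pose let the fingers close. It gives the time, the measured TCP pose, the force, the opening and the grip force at its end, in the units of the state.
- arm.state(): the state, without advancing time (a new reading comes with each control period).
- arm.read_camera(name): name is "side" or "top"; returns the picture (420x560x3 uint8, blue, green, red); there is no depth.
- arm.camera_model(name): a dict with "mtx" (3x3 intrinsics, pixels), "k1" (the pictures are not rectified: a ray, as slopes to the right and down, at radius r is drawn at 1 + k1 r^2 times it, then the intrinsics apply), "R" (3x3) and "t" (3): a world point X has camera coordinates R X + t. Camera axes: x right, y down, z forward; pixel columns grow to the right and rows downward; lengths in m; the calibration is good to about 2 mm. A picture is of the moment at which its call begins. camera_model takes no time and is no camera call.
- arm.sign_off(): hands the job in; it is judged then, once.
The state is a dict: "t": time; "joint_pos": joint angles; "qd": joint speeds; "joint_torque": joint torques, N m; "position": TCP position; "tool_rot": TCP orientation; "ft_force": force on the tool from outside, world axes, zero at the start; "wrist_torque": the same for the moment, N m; "grip_width": finger opening in m; "gripper_force": force on a finger pad.
Only numpy, scipy, OpenCV 4.12 (cv2) and the standard library are available. Lean on these libraries where they do the work, as an engineer would, in place of code of your own. Each camera call takes 0.05 s, during which the arm holds its last target. There are 200 camera calls.

TASK

Turn the turntable of the vegetable cutter by one place clockwise (seen from above) so that the next cutting insert clicks home at the front. Then take the slotted key and turn both clamp screws clockwise with it as far as they go, so that the clamp noses reach over the rim and point at the middle of the turntable; do not touch the clamp screws with the gripper itself. Finish by standing the key upright on the worktop, and leave the coffee tamper where it is.

Things in the scene. Friction and masses are not known exactly. Their poses are not given: they have to be found in the camera images.
- cutter_base: grey base of the vegetable cutter, a fixed slab 170 mm (x) x 270 mm (y), its top at z = 28 mm; the origin is the centre of its underside on the worktop; -x is its front, where an aluminium lip sticks out. It carries the turntable in the middle and one clamp screw at each end (left at +y, right at -y)
- turntable (a joint): angle of the aluminium turntable, rad: about 0 at the start, growing clockwise seen from above, with spring detents every 1.571 (90 degrees); one place on = 1.571. Turning needs up to about 6 N at a drive post; within some 25 degrees of a detent the turntable pulls itself in
- hub (a point): centre of the turntable's top face, 44 mm above the worktop; the disc is 144 mm wide, its axis vertical. Cutting inserts (42 mm) lie at 0, 90, 180 and 270 degrees from this frame's x axis (the frame turns with the disc); between them, at 45, 135, 225 and 315 degrees, on a circle of 58 mm radius, stand four steel drive posts, 14 mm in diameter, their tops 41 mm above this point
- clamp_left (a joint): angle of the left clamp screw, rad, growing clockwise seen from above (tightening): starts slack, 0 to 0.35; at the stop, tight, 1.4. It turns stiffly (0.15 N m) and stays where it is left
- clamp_right (a joint): angle of the right clamp screw, rad, same meaning as the left one: slack 0 to 0.35, tight at the stop 1.4
- head_left: dark bar-like head of the left clamp screw (turns in one piece with flange and nose), 40 mm long (x), 9 mm thick (y), 16.5 mm high, top edge rounded; origin: middle of its underside, on the screw's axis, on the 48 mm flange, 52 mm above the worktop, 112 mm from the base's origin. The nose, level with the flange, reaches 46 mm along +x; tight, it points at the turntable's centre
- head_right: head of the right clamp screw, the same as the left one
- key: steel key with flat black grip, loose, 92 mm tall, 0.2 kg, standing upright on its foot; origin: centre of its underside, z up. Foot 46 mm (x) x 44 mm (y), a slot along x right through it, 14 mm wide, 20 mm deep, open downward, goes over a screw head (fully down, the foot stands on the flange). Grip on top 52 mm wide (x), 15 mm thick (y), from z = 46 to 92 mm
- tamper: coffee tamper, a bystander: round metal foot of 58 mm and turned wooden handle, 83 mm tall; origin at the centre of the underside
There are look-alikes about, which are no part of the job. What is shaped like the key but red is not meant.

How it is judged:
By the outcome, as a careful person would: the job done as asked, in the order asked, and still so for the second after the job is handed in, with the robot touching nothing.
It also fails if it takes over 67 s, if anything falls off the work surface, if the arm or the gripper's body presses on something with over 40 N, if the wrist force passes 120 N, or if a joint passes its speed limit or range.

## Working session

There is one attempt and no reset: what is moved stays moved. The work goes in short steps, Python scripts to look and compute and a tool call to move; the robot and the scene stay as the last step left them, time stands still between calls to the robot, and variables do not carry over. Pictures are saved under pics/ and viewed, at most 13 in all, crops included, and the job is handed in when it is done.

Besides the shell and the picture viewer there is one more tool, called after "Emit:" in YAML: its name, and indented under it one key for each argument. arm_command: Moves the arm, as the interface text tells. Its arguments: {"type":"object","properties":{"moves":{"type":"array","items":{"type":"array"}},"newtons":{"type":"number"}},"required":["moves"]}

```bash
ls; mkdir -p pics
python3 - <<'E'
from rig import arm
import cv2
for n in("top","side"):
    cv2.imwrite(f"pics/{n}0.png",arm.read_camera(n)); m=arm.camera_model(n); print(n,m)
s=arm.state();print(s["t"],s["position"],s["tool_rot"],s["grip_width"],s["ft_force"])
E
```

```text
pics
top {'mtx': array([[449.94053074,   0.        , 276.33614282],
       [  0.        , 449.94053074, 200.86574864],
       [  0.        ,   0.        ,   1.        ]]), 'k1': -0.09717986713346441, 'R': array([[-2.49363400e-02, -9.99688796e-01, -7.00616180e-04],
       [-9.94917197e-01,  2.48856992e-02, -9.75729157e-02],
       [ 9.75599859e-02, -1.73605631e-03, -9.95228132e-01]]), 't': array([-0.17499914,  0.48911561,  1.0140634 ])}
side {'mtx': array([[522.18424704,   0.        , 276.94391399],
       [  0.        , 522.18424704, 214.20558921],
       [  0.        ,   0.        ,   1.        ]]), 'k1': 0.04230351591439975, 'R': array([[-0.97404046, -0.22600715,  0.01288258],
       [-0.13126134,  0.51751019, -0.84554933],
       [ 0.18443332, -0.82529024, -0.53374186]]), 't': array([0.4516438 , 0.21971858, 0.82228091])}
0.1 [0.16623563 0.62789783 0.23033737] [-4.05264228e-01 -3.11520984e+00  2.66920447e-03] 0.08518237421880752 [-0.10212527  0.63436836  0.05848331]
```

View pics/top0.png

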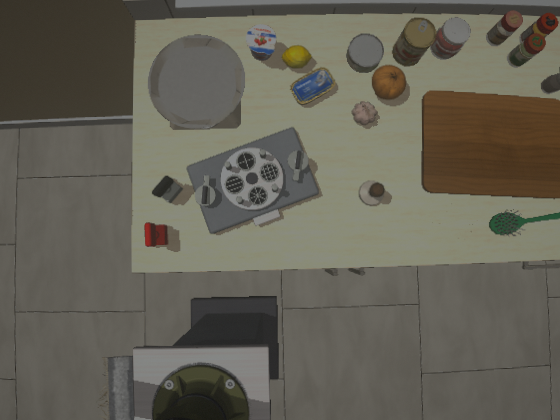

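View pics/side0.png

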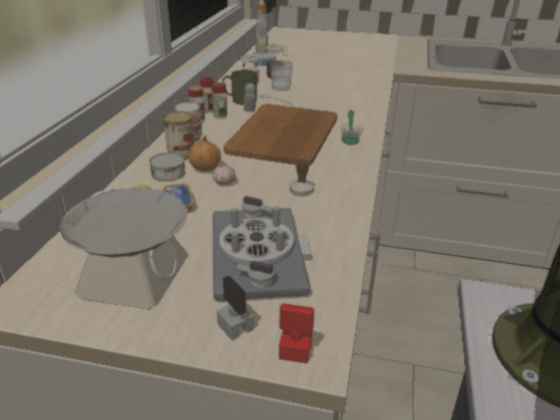

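Top view: the cutter is at about (252,180). The key candidates are the black-grip key at (168,188) and the red one at (156,235). The black one fits, since red is excluded. The tamper is at (373,191) and will be left alone. I'll confirm with an enlarged crop.

```bash
cat > h.py <<'E'
import numpy as np, cv2
from rig import arm
def ray(n,px):
    m=arm.camera_model(n);K=m["mtx"]
    d=np.array([(px[0]-K[0,2])/K[0,0],(px[1]-K[1,2])/K[1,1]]);u=d.copy()
    for _ in range(30):u=d/(1+m["k1"]*(u@u))
    R=np.array(m["R"]);return -R.T@m["t"],R.T@np.array([u[0],u[1],1])
def plane(n,px,z):
    c,d=ray(n,px);return (c+d*(z-c[2])/d[2])[:2]
def proj(n,X):
    m=arm.camera_model(n);K=m["mtx"];p=np.array(m["R"])@np.asarray(X,float)+m["t"];u=p[:2]/p[2]
    u=u*(1+m["k1"]*(u@u));return u*[K[0,0],K[1,1]]+[K[0,2],K[1,2]]
def crop(n,x0,y0,w,h,s,f,img=None):
    img=arm.read_camera(n) if img is None else img
    cv2.imwrite("pics/"+f,cv2.resize(img[y0:y0+h,x0:x0+w],None,fx=s,fy=s,interpolation=cv2.INTER_CUBIC))
E
python3 - <<'E'
from h import *
crop("top",135,120,195,130,4,"c1.png",cv2.imread("pics/top0.png"))
crop("side",195,185,130,160,3.7,"c2.png",cv2.imread("pics/side0.png"))
E
```

```text
(no output)
```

View pics/c1.png

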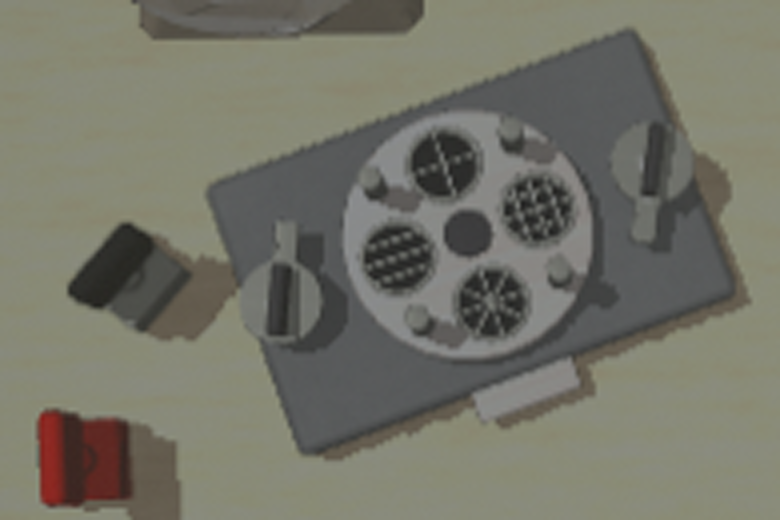

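View pics/c2.png

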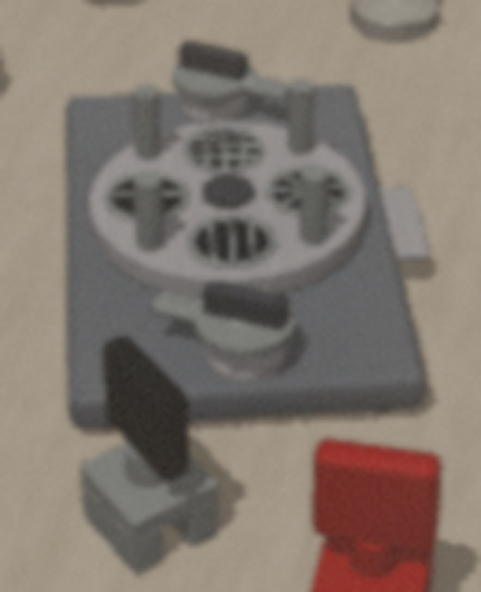

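The crops confirm the black-grip key at about (168,188) in the top view: steel foot, slot, dark flat grip. The red one has the same shape but is excluded. The turntable hub is at crop (468,232), with posts at (511,130), (374,178), (417,317) and (560,268). The screw heads are at (280,300) and (655,158).

Run:
```python
from h import *
im=cv2.imread("pics/top0.png"); f=lambda p:(np.array(p)/4-.375+[135,120])
P=lambda p,z:plane("top",f(p),z)*1000
print("hub",P((468,232),.044))
# disc from bright mask
hsv=cv2.cvtColor(im,cv2.COLOR_BGR2HSV)
for nm,p in dict(pNE=(511,128),pNW=(374,173),pSW=(417,315),pSE=(560,266)).items():
    q=P(p,.085); print(nm,q)
B=[P(p,.028) for p in((210,187),(630,32),(738,292),(303,453))]
c=np.mean(B,0);print("base",B,c)
e=(B[0]-B[1])+(B[3]-B[2]);print("yaw+y axis",np.degrees(np.arctan2(e[1],e[0]))-90, np.linalg.norm(B[0]-B[1]),np.linalg.norm(B[1]-B[2]))
print("lip",P((527,385),.028))
# dark masks: heads and grip
v=im.max(2)
for nm,(x0,y0,x1,y1),z in(("key",(150,172,182,202),.092),("hl",(196,180,216,210),.0685),("hr",(288,145,308,175),.0685)):
    for th in(45,60,70):
        m=np.zeros_like(v);m[y0:y1,x0:x1]=(v[y0:y1,x0:x1]<th)
        n,l,st,ce=cv2.connectedComponentsWithStats(m)
        if n<2: continue
        k=1+st[1:,4].argmax();pts=np.argwhere(l==k)[:,::-1].astype(float)
        W=np.array([plane("top",q,z) for q in pts])*1000
        (cx,cy),(w,h),a=cv2.minAreaRect(W.astype(np.float32))
        ev,vec=np.linalg.eigh(np.cov(W.T));d=vec[:,1]
        print(nm,th,len(pts),(cx,cy),(w,h),a,"axis",np.degrees(np.arctan2(d[1],d[0]))%180)
# flange centres at .052
print("fl",P((281,300),.052),"fr",P((652,163),.052))
g=lambda p:(np.array(p)/3.7-.365+[195,185])
for p in((115,341),(185,402)):print("side grip top",plane("side",g(p),.092)*1000)
for n in("hl0","hr0"):pass
for nm,p in dict(far=(146,90),near=(148,172),far2=(302,86),near2=(317,172)).items():print("side post",nm,plane("side",g(p),.085)*1000)
for p in((207,290),(288,300),(183,48),(246,58)):print("side head top",plane("side",g(p),.0685)*1000)
```

```text
hub [ 537.12652818 -132.25514075]
pNE [ 588.01553964 -159.10354177]
pNW [564.91278347 -83.46614948]
pSW [ 486.07189226 -105.80812053]
pSE [ 510.93443273 -184.13084446]
base [array([569.94815351,  18.24867991]), array([ 655.50228777, -228.40045358]), array([ 500.79121485, -286.16550357]), array([414.40285255, -34.45991457])] [ 535.16112717 -132.69429795]
yaw+y axis 19.03547381203954 261.06570999805456 165.14332286064783
lip [ 450.22572229 -163.48113843]
key 45 124 (513.7966918945312, 57.922603607177734) (16.159563064575195, 49.0427131652832) 46.05988311767578 axis 137.6436566877388
key 60 235 (514.3848266601562, 57.387840270996094) (27.696374893188477, 49.94809341430664) 49.51708984375 axis 136.48919023132058
key 70 257 (513.5670776367188, 57.46490478515625) (29.36178970336914, 51.401763916015625) 48.11008834838867 axis 134.32148806972106
hl 45 4 (496.0541076660156, -31.614248275756836) (0.0001504886895418167, 6.686476230621338) 89.4680404663086 axis 179.46804688217057
hl 60 53 (497.33056640625, -28.57546043395996) (9.059203147888184, 36.147003173828125) 84.69094848632812 axis 173.091
[... 200 characters left out ...]
8883972168, 37.16637420654297) 80.22805786132812 axis 165.4376601525231
hr 70 72 (571.6655883789062, -237.84510803222656) (9.471753120422363, 39.416175842285156) 80.27742004394531 axis 171.4924806983945
fl [499.98268838 -26.51975892] fr [ 572.79757239 -237.63674006]
side grip top [535.85439155  53.26028797]
side grip top [495.8722325   83.98931381]
side post far [ 586.56841006 -156.59782946]
side post near [563.13054329 -83.43175797]
side post far2 [ 508.10815612 -180.68859084]
side post near2 [ 482.57510725 -103.72891357]
side head top [515.68143239 -19.8767149 ]
side head top [477.44683526 -21.6581346 ]
side head top [ 587.97045378 -230.08201709]
side head top [ 550.99535543 -228.19814077]
```

Run:
```python
from h import *
t=cv2.imread("pics/top0.png")[170:208,148:190];s=cv2.imread("pics/side0.png")[270:340,210:260]
t=cv2.resize(t,(420,380),interpolation=cv2.INTER_CUBIC);s=cv2.resize(s,(350,490),interpolation=cv2.INTER_CUBIC)
o=np.zeros((490,780,3),np.uint8);o[:380,:420]=t;o[:,430:]=s
o=np.clip(o.astype(float)*1.8,0,255).astype(np.uint8)
cv2.imwrite("pics/key.png",o)
for n in("top","side"):
    m=arm.camera_model(n);print(-np.array(m["R"]).T@m["t"])
```

```text
[ 0.38333368 -0.1853562   1.05682625]
[0.31710389 0.66698853 0.61885031]
```

View pics/key.png

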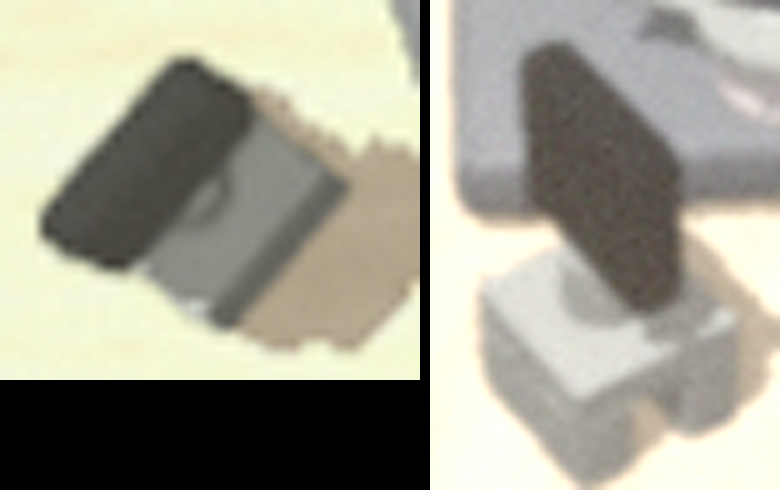

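Run:
```python
from h import *
T=lambda p,z:plane("top",np.array(p)/10-.45+[148,170],z)*1000
S=lambda p,z:plane("side",np.array([p[0]-430,p[1]])/7-.43+[210,270],z)*1000
def show(nm,a,b):
    d=b-a;print(nm,a.round(1),b.round(1),"len",np.linalg.norm(d).round(1),"ang",np.degrees(np.arctan2(d[1],d[0])).round(1))
show("T foot bottom",T((237,327),0),T((351,188),0))
show("T grip outer",T((40,220),.092),T((180,57),.092))
show("S foot bottom long",S((490,358),0),S((588,487),0))
show("S foot bottom short",S((588,487),0),S((735,405),0))
show("S grip top far",S((570,45),.092),S((680,160),.092))
show("S grip top near",S((525,60),.092),S((650,190),.092))
```

```text
T foot bottom [489.9  62.1] [522.4  34.7] len 42.5 ang -40.1
T grip outer [505.1  83.9] [540.1  53.1] len 46.6 ang -41.4
S foot bottom long [550.9  59.2] [515.8  93.6] len 49.1 ang 135.6
S foot bottom short [515.8  93.6] [490.   60.4] len 42.0 ang -127.9
S grip top far [530.5  49.9] [495.5  81.9] len 47.5 ang 137.7
S grip top near [538.8  57.4] [499.   92.8] len 53.2 ang 138.3
```

The key's centre is about (519,63) mm with its slot axis at −41.5°. The hub is at (537,−132) mm and the base yaw is about 19°. First I'll swing over to the front-left post at (485,−106).

Emit:
arm_command:
  moves:
    - [-0.1,[45,-36,0],-4]
    - [-0.1,[90,-72,0],-8]
    - [-0.1,[134,-108,0],-11]
    - [-0.1,[167,-148,0],-11]
    - [-0.1,[200,-188,0],-11]
    - [-0.1,[232,-228,0],-11]
    - [-0.1,[264,-268,0],-11]
    - [-0.1,[288,-310,0],-11]
    - [-0.1,[310,-352,0],-11]
    - [-0.1,[332,-395,0],-11]
    - [-0.1,[354,-438,0],-11]
    - [-0.1,[354,-495,0],-11]
    - [-0.1,[354,-552,0],-11]
    - [-0.1,[354,-608,0],-11]
    - [-0.1,[337,-670,-20],-11]
    - [-0.1,[319,-734,-40],-11]
    - [-0.1,[319,-734,-90],-11]
    - [-0.1,[319,-734,-90],-11]

```text
t: 2.35
position: [0.4817, -0.1062, 0.1382]
tool_rot: [-0.705, -3.053, 0.002]
ft_force: [0.5, 1.2, 0.4]
grip_width: 0.0382
gripper_force: 0.0
```

Run:
```python
from h import *
crop("top",165,110,150,130,4,"a1.png");s=arm.state();print(s["t"],s["position"],s["tool_rot"],s["grip_width"],s["ft_force"])
a=s["tool_rot"];R=cv2.Rodrigues(a)[0];print(np.degrees(np.arctan2(R[1,1],R[0,1])))
```

```text
2.4 [ 0.4841133  -0.1052144   0.14051607] [-7.02232440e-01 -3.05848017e+00  7.46933271e-04] 0.03830318187262848 [0.76470969 0.1804686  0.92472595]
64.1379362984341
```

View pics/a1.png

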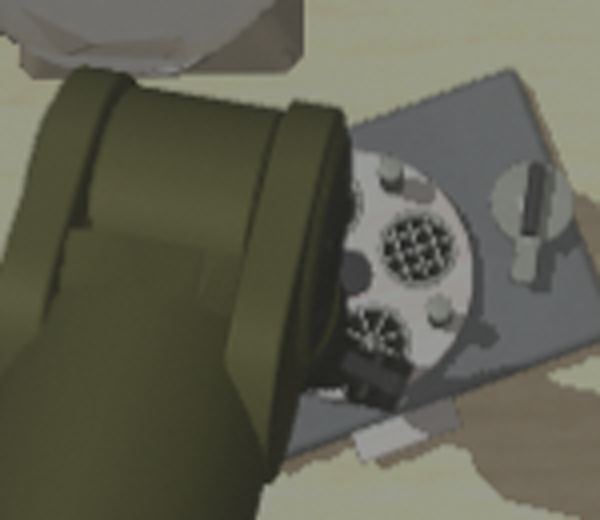

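The arm is above the front-left post, and the right-hand posts and clamp are undisturbed. Next: lower around the post and close to a loose straddle.

Emit:
arm_command:
  moves:
    - [-0.1,[0,0,-40],0]
    - [-0.1,[0,0,-80],0]
    - [-0.1,[0,0,-84],0]
    - [-0.55,[0,0,-84],0]
    - [-0.55,[0,0,-84],0]
    - [-0.55,[0,0,-84],0]
  newtons: 20

```text
t: 3.15
position: [0.4865, -0.1056, 0.0587]
tool_rot: [0.701, 3.06, 0.001]
ft_force: [0.6, -0.2, 0.1]
grip_width: 0.0189
gripper_force: 0.0
```

Emit:
arm_command:
  moves:
    - [-0.55,[2.5,4.4,0],-5]
    - [-0.55,[5.3,8.6,0],-10]
    - [-0.55,[8.5,12.5,0],-15]
    - [-0.55,[12,16.1,0],-20]
    - [-0.55,[15.9,19.4,0],-25]
    - [-0.55,[20,22.4,0],-30]
    - [-0.55,[24.4,25,0],-35]
    - [-0.55,[28.9,27.2,0],-40]
    - [-0.55,[33.6,29,0],-45]
    - [-0.55,[38.5,30.4,0],-50]
    - [-0.55,[43.5,31.4,0],-55]
    - [-0.55,[48.5,31.9,0],-60]
    - [-0.55,[53.6,32,0],-65]
    - [-0.55,[58.6,31.6,0],-70]
    - [-0.55,[63.6,30.8,0],-75]
    - [-0.55,[68.5,29.6,0],-80]
    - [-0.55,[73.3,28,0],-85]
    - [-0.55,[77.9,25.9,0],-90]
    - [-0.55,[77.9,25.9,0],-90]
    - [-0.55,[77.9,25.9,0],-90]

```text
t: 5.65
position: [0.5634, -0.0796, 0.0576]
tool_rot: [2.66, 1.671, 0.001]
ft_force: [-0.0, -0.0, -0.2]
grip_width: 0.0192
gripper_force: 0.0
```

Emit:
arm_command:
  moves:
    - [-0.1,[0,0,0],0]
    - [-0.1,[0,0,0],0]
    - [-0.1,[0,0,50],0]
    - [-0.1,[0,0,105],0]
    - [0.4,[-8,35,110],10.5]
    - [0.4,[-20,70,110],21]
    - [0.4,[-32,105,110],31.5]
    - [0.4,[-44,143,110],42]
    - [0.4,[-44,143,110],52.5]
    - [0.4,[-44,143,110],63]
    - [0.4,[-44,143,110],74.5]
    - [0.4,[-44,143,110],74.5]

```text
t: 7.15
position: [0.5192, 0.0632, 0.1674]
tool_rot: [1.11, 2.939, 0.0]
ft_force: [-0.8, -0.3, -0.4]
grip_width: 0.0597
gripper_force: 0.0
```

Run:
```python
from h import *
t=arm.read_camera("top")[120:240,150:310];s=arm.read_camera("side")[190:350,190:330]
o=np.zeros((600,800,3),np.uint8);t=cv2.resize(t,(400,300),interpolation=2);s=cv2.resize(s,(400,457),interpolation=2)
o[:300,:400]=t;o[:457,400:]=s;cv2.imwrite("pics/a2.png",np.clip(o[:460]*1.6,0,255).astype(np.uint8))
s=arm.state();R=cv2.Rodrigues(s["tool_rot"])[0];print(s["t"],s["position"],np.degrees(np.arctan2(R[1,1],R[0,1])),s["grip_width"])
```

```text
7.25 [0.51923766 0.0631591  0.1673517 ] 48.50090687546006 0.059653070266669925
```

View pics/a2.png

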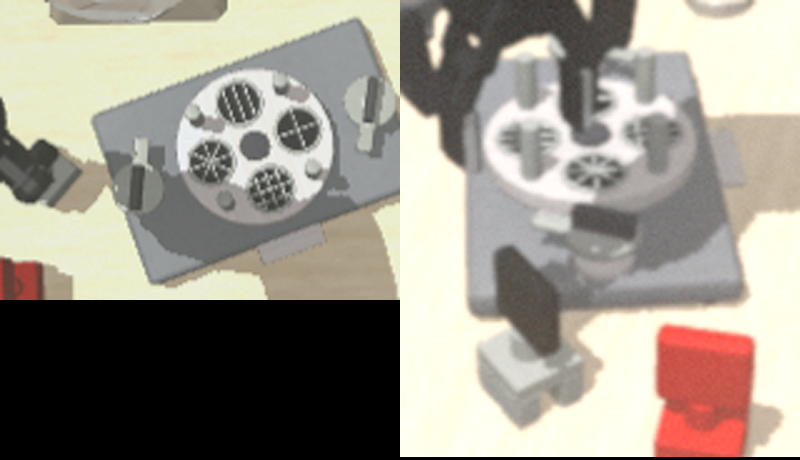

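The turntable has moved one place: the star insert went from front to left, the grid insert is now at the front, and the posts line up with their old spots. The key, at side crop (525,320), is untouched and sits under the gripper. Now I'll grasp it.

Emit:
arm_command:
  moves:
    - [0.4,[0,0,-55],0]
    - [0.4,[0,0,-100],0]
    - [0.4,[0,0,-114],0]
    - [0.4,[0,0,-114],0]
    - [-1,[0,0,-114],0]
    - [-1,[0,0,-114],0]
    - [-1,[0,0,-114],0]
    - [-1,[0,0,-114],0]
    - [-1,[0,0,-114],0]
  newtons: 80

```text
t: 8.38
position: [0.5204, 0.0636, 0.0547]
tool_rot: [1.108, 2.938, 0.003]
ft_force: [-1.5, 0.9, 6.8]
grip_width: 0.0142
gripper_force: 78.3
```

Emit:
arm_command:
  moves:
    - [-1,[0,0,40],0]
    - [-1,[0,0,80],0]
    - [-1,[0,0,97],9]
    - [-1,[-7,-30,97],18]
    - [-1,[-13,-60,97],27]
    - [-1,[-19,-89,97],36.5]
    - [-1,[-19,-89,97],36.5]
    - [-1,[-19,-89,97],36.5]
    - [-1,[-19,-89,97],36.5]

```text
t: 9.5
position: [0.5003, -0.0245, 0.1502]
tool_rot: [-0.13, -3.139, -0.0]
ft_force: [-0.1, 0.6, -2.1]
grip_width: 0.014
gripper_force: 78.8
```

Run:
```python
from h import *
crop("side",215,180,110,110,5.4,"a3.png")
s=arm.state();R=cv2.Rodrigues(s["tool_rot"])[0];print(s["t"],s["position"],np.degrees(np.arctan2(R[1,1],R[0,1])),s["grip_width"],s["ft_force"])
# expected pixels (crop) for foot bottom corners and head top ends
p=s["position"];th=np.radians(-5);d=np.array([np.cos(th),np.sin(th)]);n=np.array([-d[1],d[0]])
f=lambda X:((proj("side",X)-[215,180]+.4)*5.4).round()
for a,b in((23,22),(23,-22),(-23,22),(23,7),(23,-7),(-23,7),(-23,-7)):
    q=p[:2]+(a*d+b*n)/1000;print(a,b,f([*q,p[2]-.053]))
for a in(20,-20):
    q=np.array([.5005,-.0265])+a*d/1000;print("head",f([*q,.0685]),f([*q,.052]))
```

```text
9.55 [ 0.50031569 -0.02463161  0.15019432] 85.2487564870436 0.013942008616777623 [-0.30536009  1.01407981 -2.16362063]
23 22 [150. 401.]
23 -22 [200. 324.]
-23 22 [291. 431.]
23 7 [168. 374.]
23 -7 [184. 349.]
-23 7 [307. 403.]
-23 -7 [321. 377.]
head [187. 433.] [188. 473.]
head [305. 458.] [305. 499.]
```

View pics/a3.png

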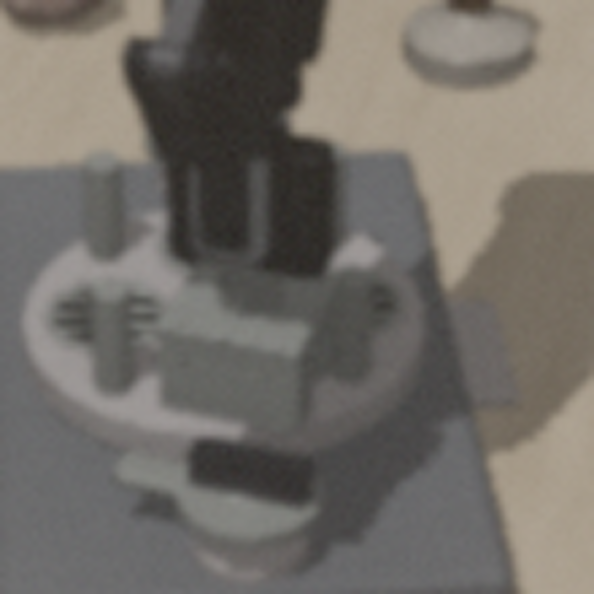

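The key's foot near-bottom edge runs (160,402)–(302,432) and the head is directly below at (190–315, 440–495). The slot is aligned. I'll lower with a small correction.

Emit:
arm_command:
  moves:
    - [-1,[2,-1.5,-10],0]
    - [-1,[2,-1.5,-20],0]
    - [-1,[2,-1.5,-27],0]
    - [-1,[2,-1.5,-32],0]
    - [-1,[2,-1.5,-37],0]
    - [-1,[2,-1.5,-37],0]

```text
t: 10.3
position: [0.502, -0.0272, 0.113]
tool_rot: [-0.132, -3.138, 0.0]
ft_force: [-0.1, -0.0, -2.6]
grip_width: 0.0141
gripper_force: 78.8
```

Emit:
arm_command:
  moves:
    - [-1,[-1,0,-5],0]
    - [-1,[-1,0,-5],0]
    - [-1,[-1,0,-5],-8]
    - [-1,[-1,0,-5],-16]
    - [-1,[-1,0,-5],-24]
    - [-1,[-1,0,-5],-32]
    - [-1,[-1,0,-5],-40]
    - [-1,[-1,0,-5],-48]
    - [-1,[-1,0,-5],-56]
    - [-1,[-1,0,-5],-62]
    - [-1,[-1,0,-5],-66]
    - [-1,[-1,0,-5],-66]
    - [-1,[-1,0,-5],-66]

```text
t: 11.92
position: [0.5002, -0.0279, 0.1082]
tool_rot: [-1.818, -2.56, 0.003]
ft_force: [-5.0, -3.2, 2.5]
grip_width: 0.0142
gripper_force: 79.2
```

```bash
cat >> h.py <<'E'
def st():
    s=arm.state();R=cv2.Rodrigues(s["tool_rot"])[0];print(s["t"],s["position"].round(4),"yaw",np.degrees(np.arctan2(R[1,1],R[0,1])).round(2),"F",s["ft_force"].round(2),"M",s["wrist_torque"].round(3),s["grip_width"],s["gripper_force"])
E
python3 -c "from h import *;st()"
```

```text
11.925 [ 0.5002 -0.0279  0.1082] yaw 19.22 F [-5.05 -3.18  2.46] M [-0.566  1.389  0.099] 0.014157353519066747 79.19984936714172
```

Emit:
arm_command:
  moves:
    - [-1,[0,0,0],-3]
    - [-1,[0,0,0],-6]
    - [-1,[0,0,0],-6]
    - [-1,[0,0,0],-6]

```text
t: 12.42
position: [0.5, -0.0279, 0.108]
tool_rot: [-1.95, -2.461, 0.004]
ft_force: [-4.4, -2.6, 2.6]
grip_width: 0.0145
gripper_force: 79.3
```

```bash
python3 -c "from h import *;st()"
```

```text
12.425 [ 0.5    -0.0279  0.108 ] yaw 13.22 F [-4.44 -2.57  2.55] M [-0.585  1.431  0.119] 0.014461347684237189 79.28776502609253
```

Emit:
arm_command:
  moves:
    - [-1,[0,0,0],-2]
    - [-1,[0,0,0],-4]
    - [-1,[0,0,0],-6]
    - [-1,[0,0,0],-6]
    - [-1,[0,0,0],-6]

```text
t: 13.05
position: [0.4998, -0.0278, 0.1081]
tool_rot: [-2.071, -2.361, 0.006]
ft_force: [-5.8, -2.5, 2.9]
grip_width: 0.0142
gripper_force: 82.9
```

```bash
python3 -c "from h import *;st()"
```

```text
13.05 [ 0.4998 -0.0278  0.1081] yaw 7.48 F [-5.85 -2.53  2.85] M [-0.722  1.639  1.343] 0.014192811660842054 82.8730058670044
```

The stop is reached: torque rose to 1.34 N m. I'll relax, lift, and carry the key to the right screw.

Emit:
arm_command:
  moves:
    - [-1,[0,0,0],3]
    - [-1,[0,0,0],7]
    - [-1,[0,0,0],7]
    - [-1,[0,0,15],7]
    - [-1,[0,0,35],7]
    - [-1,[0,0,58],7]
    - [-1,[12,-35,58],16]
    - [-1,[24,-70,58],25]
    - [-1,[36,-105,58],35]
    - [-1,[48,-140,58],45]
    - [-1,[60,-175,58],55]
    - [-1,[73,-211,58],65]
    - [-1,[73,-211,58],75]
    - [-1,[73,-211,58],75]
    - [-1,[73,-211,58],75]

```text
t: 14.92
position: [0.5752, -0.2374, 0.1671]
tool_rot: [0.217, 3.132, 0.001]
ft_force: [-0.3, -0.6, -2.1]
grip_width: 0.0138
gripper_force: 78.8
```

Run:
```python
from h import *
st()
s=arm.read_camera("side")[160:300,215:325]
t=arm.read_camera("top")[130:220,185:325]
o=np.zeros((560,800,3),np.uint8);o[:,:440]=cv2.resize(s,(440,560),interpolation=2);o[:231,440:]=cv2.resize(t,(360,231),interpolation=2)
cv2.imwrite("pics/a4.png",np.clip(o*1.4,0,255).astype(np.uint8))
p=arm.state()["position"];th=np.radians(-7);d=np.array([np.cos(th),np.sin(th)]);n=np.array([-d[1],d[0]])
f=lambda X:((proj("side",X)-[215,160]+.4)*4).round()
for a,b in((23,22),(-23,22),(-23,7),(-23,-7)):
    q=p[:2]+(a*d+b*n)/1000;print(a,b,f([*q,p[2]-.053]))
for a in(20,-20):
    q=np.array([.5735,-.2385])+(a*d+4.5*n)/1000;print("head near",f([*q,.0685]),f([*q,.052]))
```

```text
14.925 [ 0.5752 -0.2374  0.1671] yaw 82.08 F [-0.3  -0.6  -2.06] M [ 0.06  -0.034 -0.026] 0.013832644595330727 78.82076740264893
23 22 [86. 83.]
-23 22 [171.  99.]
-23 7 [182.  86.]
-23 -7 [192.  73.]
head near [110. 145.] [111. 172.]
head near [182. 159.] [182. 186.]
```

View pics/a4.png

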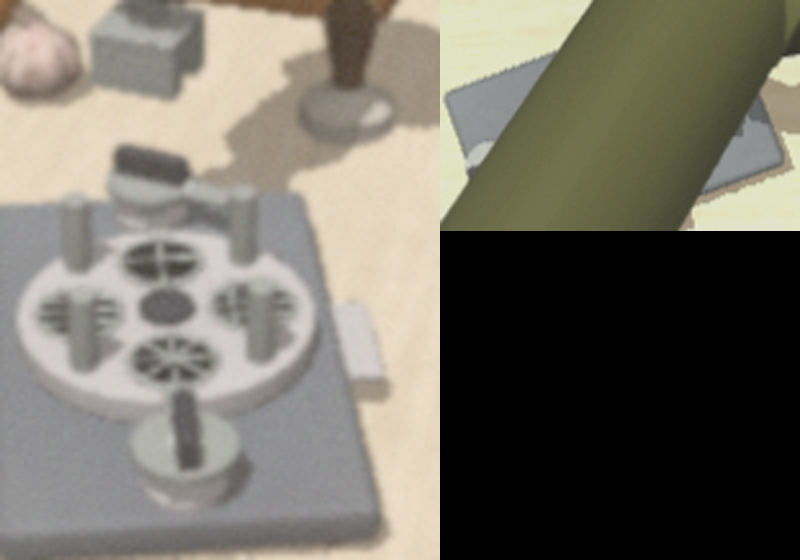

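The left clamp is tight and points at the hub. The key foot edge, (93,80)–(178,97), is above the right head at (113–187, 148–187), so the two are aligned. Lowering.

Emit:
arm_command:
  moves:
    - [-1,[-1.5,-0.5,-20],0]
    - [-1,[-1.5,-0.5,-36],0]
    - [-1,[-1.5,-0.5,-44],0]
    - [-1,[-1.5,-0.5,-49],0]
    - [-1,[-1.5,-0.5,-54],0]
    - [-1,[-1.5,-0.5,-54],0]

```text
t: 15.78
position: [0.5727, -0.2388, 0.1122]
tool_rot: [-0.215, -3.134, -0.0]
ft_force: [0.3, 0.4, -2.6]
grip_width: 0.0138
gripper_force: 78.8
```

Emit:
arm_command:
  moves:
    - [-1,[0,0,-4],0]
    - [-1,[0,0,-4],0]
    - [-1,[0,0,-4],-8]
    - [-1,[0,0,-4],-16]
    - [-1,[0,0,-4],-24]
    - [-1,[0,0,-4],-32]
    - [-1,[0,0,-4],-40]
    - [-1,[0,0,-4],-48]
    - [-1,[0,0,-4],-56]
    - [-1,[0,0,-4],-62]
    - [-1,[0,0,-4],-66]
    - [-1,[0,0,-4],-69]
    - [-1,[0,0,-4],-71]
    - [-1,[0,0,-4],-71]
    - [-1,[0,0,-4],-71]

```text
t: 17.65
position: [0.5728, -0.2381, 0.1083]
tool_rot: [-1.993, -2.428, -0.001]
ft_force: [-0.7, 1.9, -1.4]
grip_width: 0.0139
gripper_force: 79.1
```

```bash
python3 -c "from h import *;st()"
```

```text
17.65 [ 0.5728 -0.2381  0.1083] yaw 11.23 F [-0.69  1.86 -1.36] M [0.703 0.303 0.101] 0.013871357993745524 79.11308526992798
```

Emit:
arm_command:
  moves:
    - [-1,[0,0,0],-2]
    - [-1,[0,0,0],-4]
    - [-1,[0,0,0],-4]
    - [-1,[0,0,0],-4]

```text
t: 18.15
position: [0.5729, -0.2381, 0.1083]
tool_rot: [-2.076, -2.357, -0.0]
ft_force: [-2.4, 3.6, 0.1]
grip_width: 0.0141
gripper_force: 83.2
```

```bash
python3 -c "from h import *;st()"
```

```text
18.15 [ 0.5729 -0.2381  0.1083] yaw 7.28 F [-2.39  3.57  0.06] M [1.159 0.506 1.443] 0.014145445925520318 83.15173387527466
```

The right stop is reached as well, at 1.44 N m. I'll back off, lift, and return the key to its original free spot.

Emit:
arm_command:
  moves:
    - [-1,[0,0,0],3]
    - [-1,[0,0,0],7]
    - [-1,[0,0,0],7]
    - [-1,[0,0,15],7]
    - [-1,[0,0,35],7]
    - [-1,[0,0,60],7]
    - [-1,[-9,50,60],14]
    - [-1,[-18,100,60],21]
    - [-1,[-27,150,60],28]
    - [-1,[-36,200,60],35]
    - [-1,[-45,250,60],41]
    - [-1,[-54,301,60],41]
    - [-1,[-54,301,60],41]
    - [-1,[-54,301,20],41]
    - [-1,[-54,301,-20],41]
    - [-1,[-54,301,-40],41]
    - [-1,[-54,301,-48],41]
    - [-1,[-54,301,-48],41]
    - [-1,[-54,301,-48],41]

```text
t: 20.52
position: [0.5199, 0.0621, 0.0617]
tool_rot: [1.122, 2.933, 0.002]
ft_force: [-0.7, 0.3, -1.4]
grip_width: 0.0141
gripper_force: 78.7
```

Run:
```python
from h import *
st()
crop("side",205,190,120,160,3.7,"a5.png")
```

```text
20.525 [0.5199 0.0621 0.0617] yaw 48.14 F [-0.68  0.26 -1.43] M [-0.022  0.018 -0.016] 0.014086793124878118 78.73458623886108
```

View pics/a5.png

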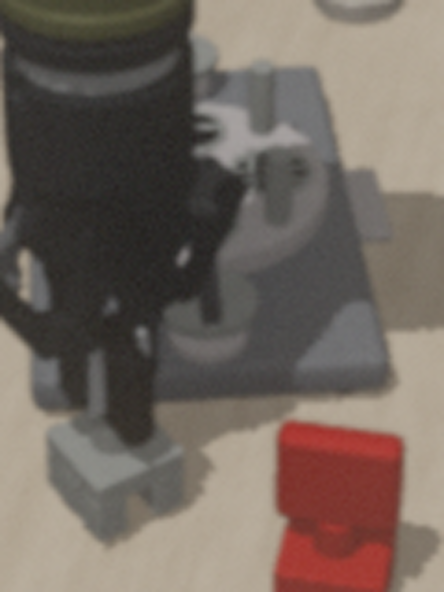

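The key's foot at (115,480) is upright just above the worktop. The red key is clear at (340,500). Lower until contact, then release.

Emit:
arm_command:
  moves:
    - [-1,[0,0,-3],0]
    - [-1,[0,0,-5],0]
    - [-1,[0,0,-6.5],0]
    - [-1,[0,0,-7.5],0]
    - [-1,[0,0,-7.5],0]

```text
t: 21.2
position: [0.519, 0.0624, 0.0547]
tool_rot: [-1.121, -2.933, -0.002]
ft_force: [-6.2, -1.1, 16.0]
grip_width: 0.0143
gripper_force: 81.7
```

Contact. Release slowly, raise and retreat.

Emit:
arm_command:
  moves:
    - [-1,[0,0,1],0]
    - [-0.4,[0,0,1],0]
    - [0.3,[0,0,1],0]
    - [0.3,[0,0,1],0]
    - [0.3,[0,0,1],0]
    - [0.3,[0,0,20],0]
    - [0.3,[0,0,60],0]
    - [0.3,[0,0,120],0]
    - [0.3,[-35,40,140],0]
    - [0.3,[-60,95,150],0]
    - [0.3,[-85,150,150],0]
    - [0.3,[-115,200,150],0]
    - [0.3,[-145,250,150],0]
    - [0.3,[-175,300,150],0]
    - [0.3,[-205,350,150],0]
    - [0.3,[-205,350,150],0]

```text
t: 23.2
position: [0.3102, 0.4165, 0.2039]
tool_rot: [-1.109, -2.939, -0.002]
ft_force: [0.6, -0.6, 0.4]
grip_width: 0.0555
gripper_force: 0.0
```

Run:
```python
from h import *
st()
s=arm.read_camera("side")[150:350,195:345]
t=arm.read_camera("top")[120:250,140:325]
o=np.zeros((560,800,3),np.uint8);o[:,:420]=cv2.resize(s,(420,560),interpolation=2);o[:267,420:]=cv2.resize(t,(380,267),interpolation=2)
cv2.imwrite("pics/a6.png",np.clip(o*1.4,0,255).astype(np.uint8))
```

```text
23.2 [0.3102 0.4165 0.2039] yaw 48.66 F [ 0.62 -0.63  0.41] M [-0.037  0.003 -0.025] 0.05551865201378628 0.0
```

View pics/a6.png

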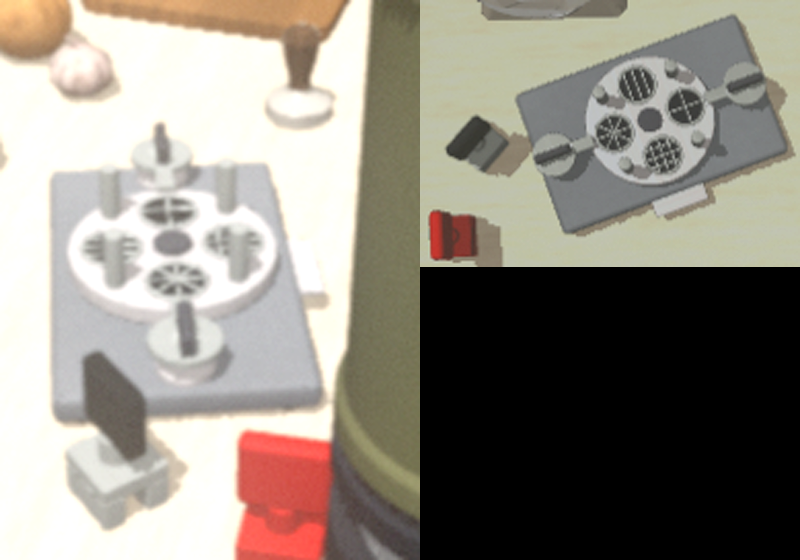

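The final view shows both noses over the rim pointing at the hub, (590,145) and (715,95), and the turntable one place on. The key stands upright at (475,145), and the tamper and red key are unmoved. Handing in.

```bash
python3 -c "
from rig import arm;print(arm.sign_off())"
```

```text
the job is handed in; nothing more can be done
None
```

I handed the job in at about 23 s: the turntable is one place on clockwise, both clamp screws are tight at their stops, the key stands upright on the worktop, and the tamper was not touched.

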